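Close the tall pipette-tip box

TASK

Two pipette-tip boxes stand open on the lab bench; close the taller one without picking anything up: with a fingertip behind its raised lid, push the lid over until it drops onto the box, then press down on the lid's front edge until the catch snaps and the lid is fully shut, and draw the hand clear. The box is loose, so keep it standing on its spot (slipping a centimetre or two does not matter). Leave the low box open where it stands and leave the vials, caps and bottles undisturbed.

Things in the scene. Friction and masses are not known exactly. Their poses are not given: they have to be found in the camera images.
- tall_box: The taller tip box, to be closed: pale blue base, 88 mm front to back (its x) by 124 mm wide (its y), 65 mm high at the rim, full of white tips standing 14 mm above the rim. Loose on the bench, 0.2 to 0.4 kg in all. Origin at the centre of its underside; x points from its front to its hinged back, z up. Shut, the lid's flat top lies 105 mm above the bench.
- tall_hinge (a point): Middle of the lid's hinge line on the tall box's rear rim, 44 mm behind the box's centre (+x of the box) and 65 mm up; the hinge runs along the box's y. The lid is a frosted shell of 88 x 124 mm, 40 mm deep, open below. A spring catch, a tab 32 mm wide that stands out 8 mm, is in the middle of the lid's front wall.
- tall_lid (a joint): Lid angle of the tall box, rad: 0 fully shut, about 0.11 lying ajar on the catch, 1.7 fully open against its stop (as it starts), leaning back behind the hinge. It swings with light drag: above about 1.15 it falls back open, below that it falls by itself onto the catch within 2 s and stays ajar; 5 to 8 N straight down near the front edge snap it shut and the catch then holds it.
- tall_lid_edge (a point): Middle of the edge where the lid's flat top meets its front wall; moves with the lid on a circle of 97 mm radius about the hinge. Lid open: the rearmost edge, 51 mm behind the hinge and 147 mm up (the rim, then on top, is 152 mm up, the catch tab on it 161 mm). Lid shut: above the box's front, 105 mm up. Push so as to follow its rise. No part of the lid ever rises above 165 mm.
- low_box: The low pipette-tip box, to be left open: same plastics and outline, 88 x 124 mm, but only 38 mm high at the rim, half of its tips used up, lid 20 mm deep. Loose. Origin at the centre of its underside, axes as for the tall box. With its lid open it is 125 mm high.
- low_lid (a joint): Angle of the low box's lid in rad: 0 shut, 1.7 fully open (as it starts and must stay).
- vial_1: standing plastic sample vial with a wider screw cap, 14 mm across and 46 mm tall; origin at the centre of its underside. A bystander.
- vial_2: standing plastic sample vial with a wider screw cap, 14 mm across and 46 mm tall; origin at the centre of its underside. A bystander.
- vial_3: standing plastic sample vial with a wider screw cap, 14 mm across and 46 mm tall; origin at the centre of its underside. A bystander.
- cap_1: loose screw cap lying on the bench, 14 mm across and 12 mm tall; origin at the centre of its underside. A bystander.
- cap_2: loose screw cap lying on the bench, 14 mm across and 12 mm tall; origin at the centre of its underside. A bystander.
- media_bottle: round glass bottle with a screw cap, 68 mm across and 140 mm tall, at the side; origin at the centre of its underside. A bystander.
- spray_bottle: plastic spray bottle with trigger head, 76 mm across and 210 mm tall, at the side; origin at the centre of its underside. A bystander.
Things that resemble listed ones, but are neither listed nor needed, are in the scene too. Leave any brown or red look-alike of the tall_box alone.

How it is judged:
On the way, in this order (a step that is already met when the one before it is completed fails the run):
1. the lid has been pushed over and comes down on the tall box (value of joint tall_lid below 0.3 rad).
2. the lid is pressed until the catch snaps (value of joint tall_lid below 0.03 rad), for 0.2 s.
At the end, for the whole second after the job is handed in: The tall box's lid is snapped fully shut (under 0.03 rad) and at rest, the box stands flat within 30 mm of where it was; the low box's lid is still open (above 1.45 rad) and the low box, vials, caps and bottles are upright and within 20 mm of where they were (value of joint tall_lid below 0.03 rad and velocity of joint tall_lid below 0.05 rad/s and distance of tall_box from where it was at the start of the episode below 0.03 m and angle between tall_box's own z axis and vertical below 0.06 rad and linear speed of tall_box below 0.02 m/s and value of joint low_lid above 1.45 rad and distance of each of low_box, vial_1, vial_2, vial_3, cap_1, cap_2, media_bottle, spray_bottle from where it was at the start of the episode below 0.02 m and angle between each of vial_1, vial_2, vial_3, cap_1, cap_2, media_bottle, spray_bottle's own z axis and vertical below 0.2 rad); the robot touches nothing.
It fails at once if the tall box is lifted or tipped up (8 mm off the bench or 0.12 rad) (height (world z) of tall_box above 0.008 m or angle between tall_box's own z axis and vertical above 0.12 rad).
It fails at once if the tall box is shoved more than 30 mm from its spot (distance of tall_box from where it was at the start of the episode above 0.03 m).
It fails at once if the low box is lifted, shifted more than 20 mm, or its lid is pushed over (height (world z) of low_box above 0.008 m or distance of low_box from where it was at the start of the episode above 0.02 m or value of joint low_lid below 1.35 rad).
It fails at once if a vial, cap or bottle is lifted, knocked over or shifted more than 20 mm (distance of any of vial_1, vial_2, vial_3, cap_1, cap_2, media_bottle, spray_bottle from where it was at the start of the episode above 0.02 m or angle between any of vial_1, vial_2, vial_3, cap_1, cap_2, media_bottle, spray_bottle's own z axis and vertical above 0.3 rad or height (world z) of any of vial_1, vial_2, vial_3, cap_1, cap_2, media_bottle, spray_bottle above 0.008 m).
It also fails if it takes over 45 s, if anything falls off the work surface, if the arm or the gripper's body presses on something with over 40 N, if the wrist force passes 120 N, or if a joint passes its speed limit or range.

ROBOT

A 6-joint arm with a two-finger parallel gripper is mounted at the origin on the work surface. World frame = base frame: x ahead of the robot, y to its left, z up, the work surface at z = 0. Lengths are in m, angles in rad, forces in N, time in s.
With the tool pointing down it reaches from about 0.3 to 0.875 m from the base axis. Payload 6.4 kg.
Tool frame: the origin (TCP) lies at the very end of the fingers, on their centre line; the grasp point (between the pads) lies grasp_offset behind it (grasp_offset is the distance from the TCP to the grasp point, in m); z points along the fingers, x is the direction in which the jaws open and shut, and the axes are right-handed (so a half turn about z gives the same grasp; the last joint's range is limited). The gripper opens to 85 mm and grips with 20 to 120 N. Pads are 22 mm wide; open, the fingers measure 114 mm over their backs; the gripper's body (76 mm by 85 mm) begins 54 mm behind the grasp point. The pads swing forward as they close: fully open they stand 13 mm farther back than shut.
Start: joints at [0.924, 0.181, 1.607, -0, 1.354, -0.206], TCP at [0.245, 0.52, 0.231] pointing down, gripper open.
Joint ranges: [-2.99, 2.99], [-0.89, 2.07], [0.3, 2.58], [-1.14, 4.28], [0, 2.63], [-3.12, 3.12]. Speed limits (rad/s): [2.57, 2.57, 3.01, 3.14, 3.14, 3.14].

INTERFACE

Orientations are given as a rotation vector (axis times angle).
In Python, from cell import * gives the robot as it stands. The module is installed in compiled form; this text tells all that it offers.
- The arm moves only by the tool arm_command, never from a script. Its argument "motion" is text: rows parted by semicolons, each of 7 numbers parted by spaces: the shift along the tool's x, y, z in m, then the turn, a rotation vector about the tool's x, y, z in rad, then the gripper command: -1 is shut, 1 is fully open, values between are in proportion. In form: x y z ax ay az claw; .... A call has 1 to 20 rows; each row shifts and turns the commanded pose from where the row before left it, along the tool's axes as they then stand; what a row does not reach is not made up. A row lasts 1/8 s, in which the tool goes at most 62.5 mm and 10.7 degrees, less where a joint would pass 70% of its speed; a pose out of reach is approached as far as the arm can. A call is refused whole if a number of a shift passes 0.0625 or a number of a turn 0.188, either way. A call with a gripper value outside its range is refused whole. The fingers move at their own pace and stop on an object; the grip force is fixed at half the most. Time passes only in rows, so rows that do not move let the fingers close. It gives the time, the measured TCP pose, the force and the opening at its end, in the units of the state.
- get_state(): the state, without advancing time (a new reading comes with each control period).
- capture(name): name is "scene" or "top" or "wrist"; returns the picture (400x640x3 uint8, red, green, blue); there is no depth.
- calibration(name): a dict with "fovy" (degrees; the focal length in pixels is half the picture's height over the tangent of half this angle, whatever the lens; pixels are square), "cx", "cy" (the principal point, pixels), "R" (3x3) and "t" (3): a world point X has camera coordinates R X + t; the wrist camera has in their place "mount" (4x4, takes a point from camera to tool coordinates, whose origin is the TCP and whose axes are the tool frame's). Camera axes: x right, y down, z forward; pixel columns grow to the right and rows downward; lengths in m; the calibration is good to about 2 mm. A picture is of the moment at which its call begins: read the wrist's pose just before it. calibration takes no time and is no camera call.
- close_job(): hands the job in, once; it reports no verdict.
Trained networks look in the newest picture that a camera, given by its name, has taken for a name from the list of things; names that differ only in an ending like _2 or _b are one class to them, and where a whole thing is asked for, a point or a joint stands for the part that bears it (a point fixed in the world has none). Each returns a list of dicts, best first, with "conf" (0 to 1); they miss things now and then, are a little off and sometimes report something else, mostly with a low value. They report only what shows in the picture. A call takes as long as a camera call. They do not tell look-alikes from the thing itself.
- search_frame(camera, target): "at" ([x, y, z] in m, in world coordinates, good to about 4 mm: the middle of the surface that is visible of it).
- outline_of(camera, target): "mask" (400x640 bool, what is visible of it).
The state is a dict: "time": time; "joint_pos": joint angles; "dq": joint speeds; "joint_efforts": joint torques, N m; "tool_pos": TCP position; "tool_rot": TCP orientation; "ft_force": force on the tool from outside, world axes, zero at the start; "torque": the same for the moment, N m; "finger_gap": finger opening in m.
Only numpy, scipy, OpenCV 4.12 (cv2) and the standard library are available. Lean on these libraries where they do the work, as an engineer would, in place of code of your own. Each camera call takes 0.05 s, during which the arm holds its last target.

## Working session

There is one attempt and no reset: what is moved stays moved. The work goes in short steps, Python scripts to look and compute and a tool call to move; the robot and the scene stay as the last step left them, time stands still between calls to the robot, and variables do not carry over. Pictures are saved under pics/ and viewed, and the job is handed in when it is done.

Besides the shell and the picture viewer there is one more tool, called after "Emit:" by a JSON object that holds its "method" and its "body". arm_command: Moves the arm, as the interface text tells. Its arguments: {"type":"object","properties":{"motion":{"type":"string"}},"required":["motion"]}

```bash
mkdir -p pics; python3 - <<'E'
from cell import *
import cv2
s=get_state(); print(s)
for n in ["scene","top"]:
    im=capture(n); cv2.imwrite(f"pics/{n}0.png",im[:,:,::-1])
    print(n,calibration(n))
    for t in ["tall_box","tall_lid","tall_hinge","tall_lid_edge","low_box","vial_1","cap_1","media_bottle","spray_bottle"]:
        print(t,[(round(d["conf"],2),[round(float(v),3) for v in d["at"]]) for d in search_frame(n,t)])
print(get_state()["time"])
E
```

```text
{'time': 0.0, 'joint_pos': array([ 9.23709598e-01,  1.81513122e-01,  1.60800294e+00,  2.86189865e-05,
        1.35380560e+00, -2.06324456e-01]), 'dq': array([-0.00049473, -0.00044286, -0.00061442,  0.00035366, -0.0020637 ,
       -0.00088913]), 'joint_efforts': array([-2.32812185e-03, -4.44883025e+01, -3.51327574e+01, -5.46536867e-04,
        9.14960779e-03,  6.27321768e-06]), 'tool_pos': array([0.24496299, 0.51960427, 0.2304023 ]), 'tool_rot': array([ 2.65283849e+00,  1.68178383e+00, -2.55801080e-03]), 'ft_force': array([-0.26531152, -0.59926021,  0.04286059]), 'torque': array([ 0.01862513,  0.04107355, -0.02206359]), 'finger_gap': 0.08557928115412716}
scene {'fovy': 53.09726345554539, 'cx': 317.06207839714165, 'cy': 198.58509991904094, 'R': array([[-0.30293536,  0.95296674, -0.00919533],
       [ 0.70190387,  0.21657843, -0.67854605],
       [-0.64464031, -0.21200983, -0.73450031]]), 't': array([ 0.16802243, -0.29357756,  1.43924183])}
tall_box [(0.9, [0.705, -0.208, 0.107]), (0.87, [0.523, -0.17, 0.118]), (0.71, [0.385, -0.412, 0.095]), (0.64, [0.663, 0.166, 0.108])]
tall_lid [(0.
[... 959 characters left out ...]
 0.109]), (0.97, [0.626, 0.158, 0.106]), (0.94, [0.482, -0.197, 0.079]), (0.75, [0.671, -0.217, 0.104])]
tall_lid [(0.92, [0.51, -0.168, 0.15]), (0.86, [0.355, -0.44, 0.108]), (0.85, [0.68, -0.218, 0.103]), (0.82, [0.631, 0.167, 0.1]), (0.39, [0.501, 0.176, 0.128])]
tall_hinge [(0.94, [0.623, 0.157, 0.102]), (0.8, [0.675, -0.212, 0.104]), (0.66, [0.355, -0.436, 0.105]), (0.64, [0.485, -0.193, 0.079])]
tall_lid_edge [(0.97, [0.356, -0.436, 0.107]), (0.95, [0.682, -0.218, 0.106]), (0.92, [0.634, 0.161, 0.104]), (0.78, [0.511, -0.168, 0.151])]
low_box [(0.69, [0.457, 0.183, 0.036])]
vial_1 []
cap_1 []
media_bottle [(0.57, [0.535, -0.473, 0.102])]
spray_bottle [(0.81, [0.546, 0.453, 0.139])]
1.0
```

View pics/scene0.png

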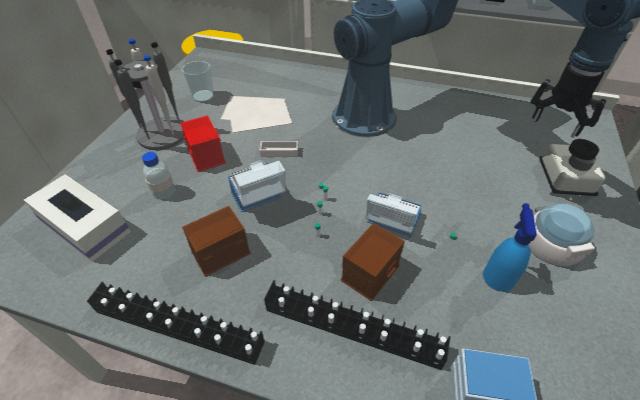

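View pics/top0.png

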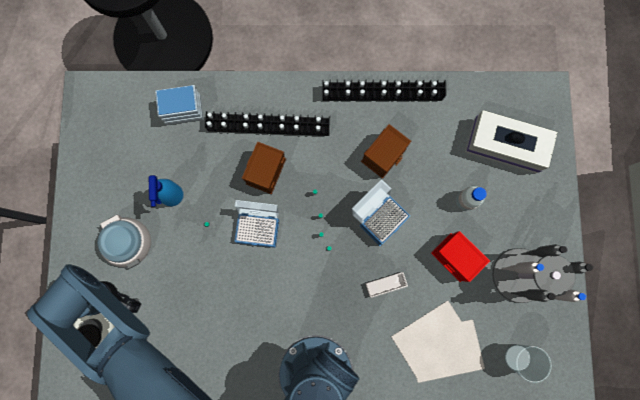

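```bash
python3 - <<'E'
import cv2
a=cv2.imread("pics/top0.png")[110:270,290:450]
b=cv2.imread("pics/scene0.png")[130:290,170:340]
cv2.imwrite("pics/za.png",cv2.resize(a,(600,600),interpolation=cv2.INTER_CUBIC))
cv2.imwrite("pics/zb.png",cv2.resize(b,(638,600),interpolation=cv2.INTER_CUBIC))
E
```

```text
(no output)
```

View pics/za.png

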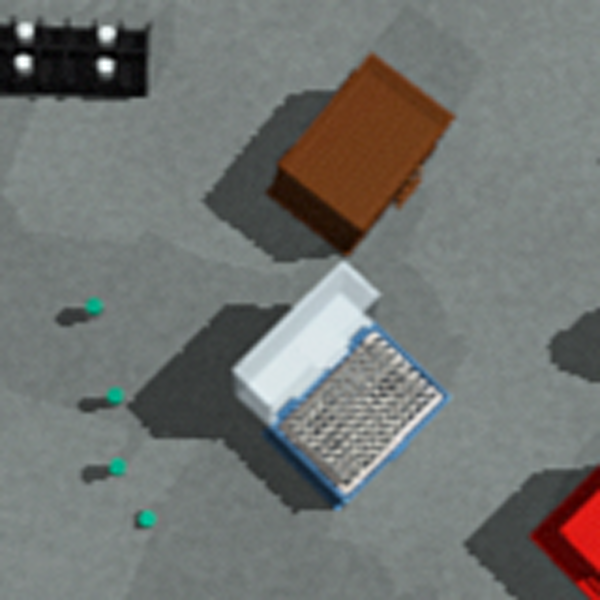

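View pics/zb.png

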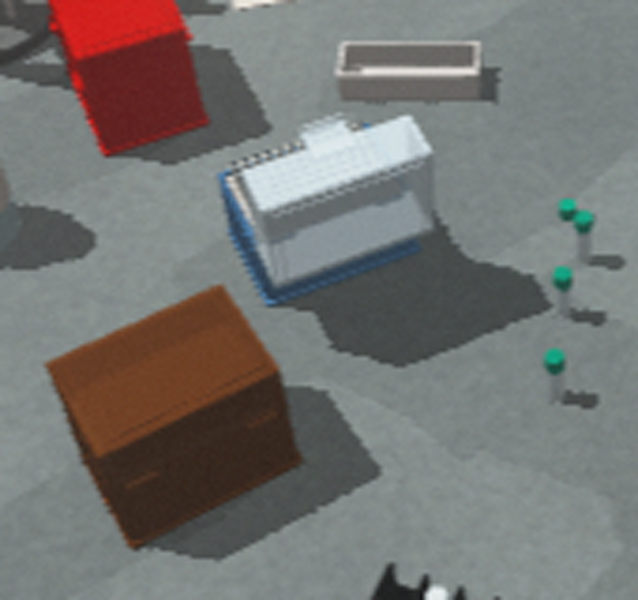

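```bash
cat > h.py <<'E'
import numpy as np, cv2
from cell import *
from scipy.optimize import least_squares
from scipy.spatial.transform import Rotation as Ro
def proj(c,X):
    f=200/np.tan(np.radians(c["fovy"])/2); p=np.atleast_2d(X)@np.array(c["R"]).T+c["t"]
    return np.c_[c["cx"]+f*p[:,0]/p[:,2],c["cy"]+f*p[:,1]/p[:,2]]
def box2w(q,P):
    P=np.atleast_2d(P);c,s=np.cos(q[2]),np.sin(q[2])
    return np.c_[q[0]+c*P[:,0]-s*P[:,1],q[1]+s*P[:,0]+c*P[:,1],P[:,2]]
E
python3 - <<'E'
from h import *
T=calibration("top");S=calibration("scene")
Pt=[(-.044,-.062,.065),(-.044,.062,.065),(.095,.062,.147),(.095,-.062,.147),(.0553,-.062,.152)]
zt=np.array([(446,397),(341,500),(235,372),(345,262),(380,294)])/3.75+[290,110]
Ps=[(.095,.062,.147),(.095,-.062,.147),(.0553,.062,.152),(.0553,-.062,.152)]
zs=np.array([(432,153),(266,213),(410,117),(242,185)])/3.75+[170,130]
r=lambda q:np.r_[(proj(T,box2w(q,Pt))-zt).ravel(),(proj(S,box2w(q,Ps))-zs).ravel()]
o=least_squares(r,[.49,-.19,.75],loss="soft_l1");q=o.x
print(q,np.degrees(q[2]));print(r(q).reshape(-1,2).round(1))
print(box2w(q,[(.095,0,.147),(.044,0,.065),(-.044,0,.105),(.095,.062,.147),(.095,-.062,.147)]))
# wireframe
for n,C,o in(("top",T,(290,110)),("scene",S,(170,130))):
    im=cv2.imread(f"pics/{n}0.png")[o[1]:o[1]+160,o[0]:o[0]+160];im=cv2.resize(im,(600,600),interpolation=cv2.INTER_CUBIC)
    for L in ([(-.044,-.062,0),(-.044,.062,0),(.044,.062,0),(.044,-.062,0)],[(-.044,-.062,.065),(-.044,.062,.065),(.044,.062,.065),(.044,-.062,.065)],[(.095,-.062,.147),(.095,.062,.147),(.0553,.062,.152),(.0553,-.062,.152)]):
        p=((proj(C,box2w(q,L))-o)*3.75).astype(int)
        cv2.polylines(im,[p],True,(0,255,255),1)
    cv2.imwrite(f"pics/w{n}.png",im)
E
```

```text
[ 0.46588414 -0.21536515  0.77240917] 44.25578559179586
[[ 0.9 -0.1]
 [ 0.6  0.5]
 [-1.3 -1.2]
 [-0.9 -0.8]
 [-0.4 -0.1]
 [ 0.3  0.2]
 [-0.9 -0.3]
 [ 0.1 -0.8]
 [ 0.  -4.1]]
[[ 0.53392613 -0.14906819  0.147     ]
 [ 0.49739833 -0.18465919  0.065     ]
 [ 0.43436996 -0.24607112  0.105     ]
 [ 0.49065864 -0.10466184  0.147     ]
 [ 0.57719363 -0.19347454  0.147     ]]
```

```bash
python3 -c "
import cv2,numpy as np
im=np.hstack([cv2.imread('pics/wtop.png'),cv2.imread('pics/wscene.png')]);cv2.imwrite('pics/w.png',cv2.resize(im,(800,400)))"
```

```text
(no output)
```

View pics/w.png

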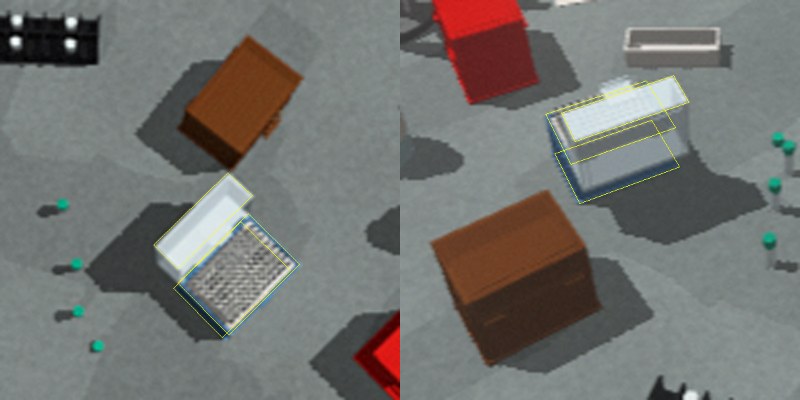

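Emit:
{"method": "arm_command", "body": {"motion": "0 0 -0.01 0 0 0.12 -1; 0 0 -0.01 0 0 0.12 -1; 0 0 -0.01 0 0 0.118 -1"}}

```text
time: 1.38
tool_pos: [0.2453, 0.52, 0.2616]
tool_rot: [2.913, 1.177, -0.0]
ft_force: [-0.4, 0.4, 0.3]
finger_gap: 0.0322
```

```bash
cat >> h.py <<'E'
Q=np.array([ 0.46588414,-0.21536515,0.77240917])
def plan(P):
    s=get_state();R=Ro.from_rotvec(s["tool_rot"]).as_matrix();p=s["tool_pos"]
    print("t",s["time"],"pos",p.round(4),"F",s["ft_force"].round(1),"gap",s["finger_gap"]);print("R",R.round(3).tolist())
    # tcp in box coords
    c,sn=np.cos(Q[2]),np.sin(Q[2]);d=p[:2]-Q[:2];print("boxcoords",(c*d[0]+sn*d[1]).round(4),(-sn*d[0]+c*d[1]).round(4),p[2].round(4))
    for X in P:
        W=box2w(Q,X)[0];print(X,"world",W.round(4),"tool shift",(R.T@(W-p)).round(4));p=W
E
python3 -c "
from h import *
plan([(.135,0,.24),(.135,0,.135)])"
```

```text
t 1.375 pos [0.2453 0.52   0.2616] F [-0.4  0.4  0.3] gap 0.03220624582591954
R [[0.719, 0.695, -0.0], [0.695, -0.719, -0.0], [-0.0, -0.0, -1.0]]
boxcoords 0.3552 0.6807 0.2616
(0.135, 0, 0.24) world [ 0.5626 -0.1212  0.24  ] tool shift [-0.2173  0.6816  0.0216]
(0.135, 0, 0.135) world [ 0.5626 -0.1212  0.135 ] tool shift [0.    0.    0.105]
```

Emit:
{"method": "arm_command", "body": {"motion": "-0.012 0.038 0 0 0 0 -1; -0.012 0.038 0 0 0 0 -1; -0.012 0.038 0 0 0 0 -1; -0.012 0.038 0 0 0 0 -1; -0.012 0.038 0 0 0 0 -1; -0.012 0.038 0 0 0 0 -1; -0.012 0.038 0 0 0 0 -1; -0.012 0.038 0 0 0 0 -1; -0.012 0.038 0 0 0 0 -1; -0.012 0.038 0 0 0 0 -1; -0.012 0.038 0 0 0 0 -1; -0.012 0.038 0 0 0 0 -1; -0.012 0.038 0 0 0 0 -1; -0.012 0.038 0 0 0 0 -1; -0.012 0.038 0 0 0 0 -1; -0.012 0.038 0 0 0 0 -1; -0.012 0.038 0 0 0 0 -1; -0.012 0.038 0 0 0 0 -1; 0 0 0 0 0 0 -1"}}

```text
time: 3.75
tool_pos: [0.5683, -0.1232, 0.2609]
tool_rot: [2.912, 1.178, -0.001]
ft_force: [0.3, 0.6, 0.2]
finger_gap: -0.0001
```

```bash
python3 - <<'E'
from h import *
plan([(.135,0,.24),(.135,0,.135)])
ims=[]
for n in("top","scene","wrist"):
    im=capture(n)[:,:,::-1].copy()
    ims.append(im)
t,s=ims[0],ims[1]
cv2.imwrite("pics/a1.png",np.hstack([cv2.resize(t[100:270,280:460],(400,378)),cv2.resize(s[70:240,170:350],(400,378))]))
cv2.imwrite("pics/a1w.png",ims[2])
E
```

```text
t 3.75 pos [ 0.5683 -0.1232  0.2609] F [0.3 0.6 0.2] gap -6.609799082692475e-05
R [[0.719, 0.695, -0.0], [0.695, -0.719, -0.0], [-0.0, 0.0, -1.0]]
boxcoords 0.1377 -0.0054 0.2609
(0.135, 0, 0.24) world [ 0.5626 -0.1212  0.24  ] tool shift [-0.0027 -0.0054  0.0209]
(0.135, 0, 0.135) world [ 0.5626 -0.1212  0.135 ] tool shift [ 0.    -0.     0.105]
```

View pics/a1.png

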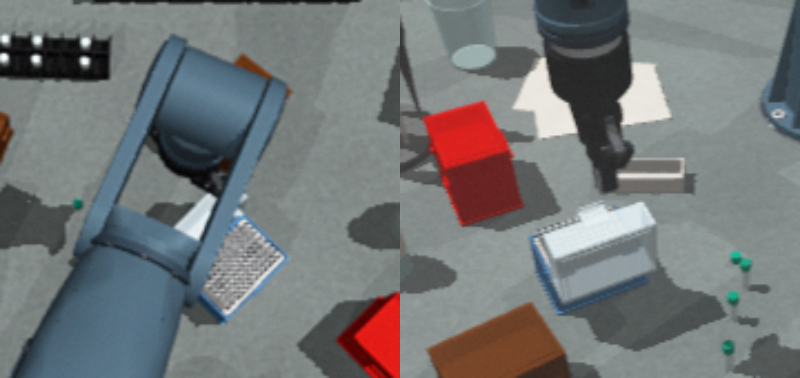

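View pics/a1w.png

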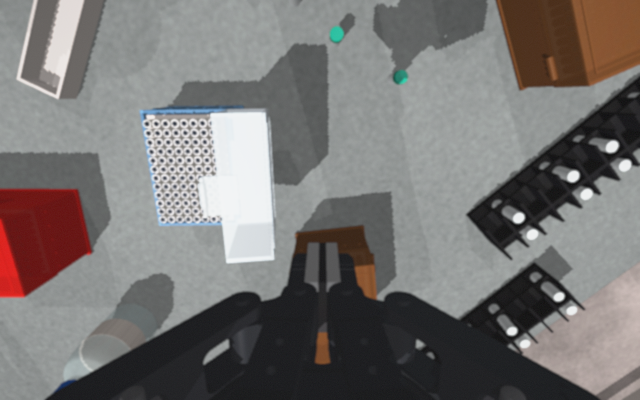

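```bash
python3 - <<'E'
from h import *
c=calibration("wrist");M=np.array(c["mount"]);s=get_state()
Tw=np.eye(4);Tw[:3,:3]=Ro.from_rotvec(s["tool_rot"]).as_matrix();Tw[:3,3]=s["tool_pos"]
X=np.linalg.inv(Tw@M);C=dict(c,R=X[:3,:3],t=X[:3,3])
print(c["fovy"],M.round(3).tolist())
im=cv2.imread("pics/a1w.png")
for L in ([(-.044,-.062,.065),(-.044,.062,.065),(.044,.062,.065),(.044,-.062,.065)],[(.095,-.062,.147),(.095,.062,.147),(.0553,.062,.152),(.0553,-.062,.152)]):
    p=proj(C,box2w(Q,L)).astype(int);cv2.polylines(im,[p],True,(0,255,255),1)
p=proj(C,box2w(Q,[(.135,0,.14)]))[0].astype(int);cv2.circle(im,tuple(map(int,p)),4,(0,0,255),-1)
p=proj(C,s["tool_pos"])[0].astype(int);cv2.circle(im,tuple(map(int,p)),4,(255,0,255),-1)
cv2.imwrite("pics/a1x.png",im)
E
```

```text
62.71472290359121 [[1.0, 0.0, -0.0, -0.0], [-0.0, 0.955, 0.298, -0.076], [0.0, -0.298, 0.955, -0.142], [0.0, 0.0, 0.0, 1.0]]
```

View pics/a1x.png

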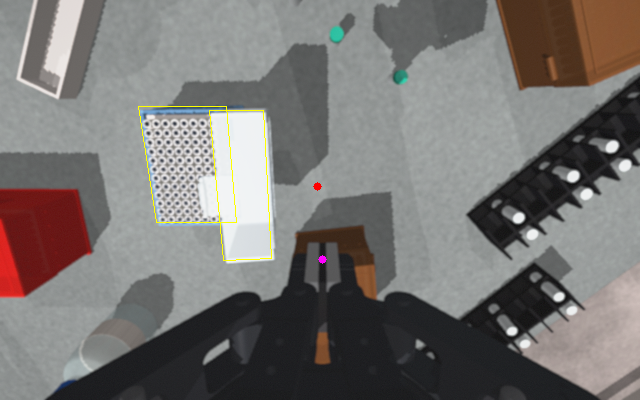

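Emit:
{"method": "arm_command", "body": {"motion": "0 -0.005 0.04 0 0 0 -1; 0 0 0.04 0 0 0 -1; 0 0 0.03 0 0 0 -1; 0 0 0.015 0 0 0 -1; 0 0 0 0 0 0 -1"}}

```text
time: 4.53
tool_pos: [0.5637, -0.1162, 0.1358]
tool_rot: [-2.909, -1.184, 0.002]
ft_force: [-0.2, 0.7, 0.7]
finger_gap: 0.0
```

```bash
python3 - <<'E'
from h import *
plan([(.115,0,.137),(.06,0,.145)])
im=capture("scene")[:,:,::-1];w=capture("wrist")[:,:,::-1]
cv2.imwrite("pics/a2.png",np.hstack([cv2.resize(im[70:240,170:350],(400,378)),cv2.resize(w,(400,378))]))
E
```

```text
t 4.525 pos [ 0.5637 -0.1162  0.1358] F [-0.2  0.7  0.7] gap 1.7661079668063907e-05
R [[0.716, 0.698, -0.001], [0.698, -0.716, 0.001], [-0.001, -0.002, -1.0]]
boxcoords 0.1392 0.0028 0.1358
(0.115, 0, 0.137) world [ 0.5483 -0.1351  0.137 ] tool shift [-0.0242  0.0027 -0.0012]
(0.06, 0, 0.145) world [ 0.5089 -0.1735  0.145 ] tool shift [-0.055 -0.    -0.008]
```

View pics/a2.png

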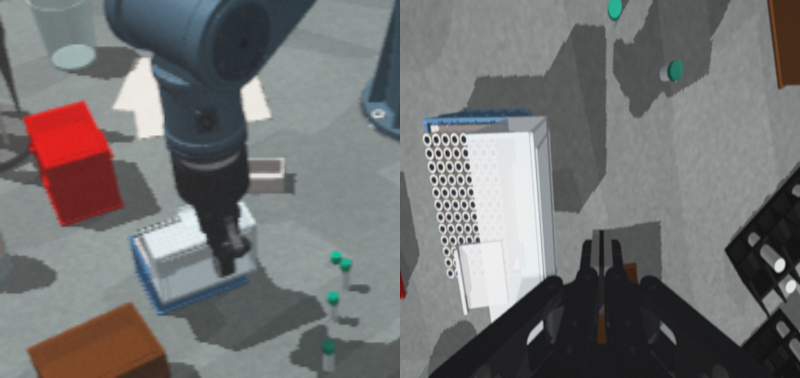

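Emit:
{"method": "arm_command", "body": {"motion": "-0.007 0 0 0 0 0 -1; -0.007 0 0 0 0 0 -1; -0.007 0 0 0 0 0 -1; -0.006 0 -0.001 0 0 0 -1; -0.006 0 -0.001 0 0 0 -1; -0.006 0 -0.001 0 0 0 -1"}}

```text
time: 5.38
tool_pos: [0.5375, -0.1442, 0.141]
tool_rot: [2.91, 1.182, 0.006]
ft_force: [2.6, 4.5, 9.1]
finger_gap: 0.0002
```

```bash
python3 - <<'E'
from h import *
plan([(.06,0,.145)])
im=capture("scene")[:,:,::-1];w=capture("wrist")[:,:,::-1]
cv2.imwrite("pics/a3.png",np.hstack([cv2.resize(im[70:240,170:350],(400,378)),cv2.resize(w,(400,378))]))
E
```

```text
t 5.375 pos [ 0.5375 -0.1442  0.141 ] F [2.6 4.5 9.1] gap 0.000159425230805235
R [[0.717, 0.697, 0.004], [0.697, -0.717, 0.001], [0.003, 0.002, -1.0]]
boxcoords 0.101 0.001 0.141
(0.06, 0, 0.145) world [ 0.5089 -0.1735  0.145 ] tool shift [-0.041   0.001  -0.0042]
```

View pics/a3.png

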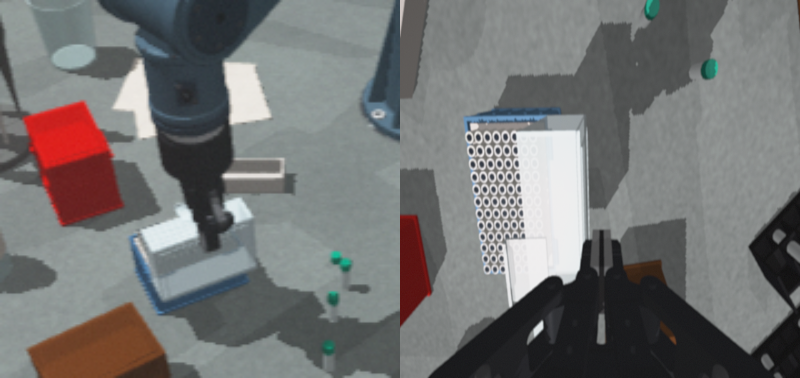

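```bash
python3 - <<'E'
from h import *
plan([(.06,0,.145)])
w=capture("wrist")[:,:,::-1]
cv2.imwrite("pics/a4.png",cv2.resize(w[150:400,200:440],(768,800))[:600])
plan([])
E
```

```text
t 5.475 pos [ 0.5369 -0.1449  0.1405] F [ 0.2 -1.1  1. ] gap 0.0001313510324745879
R [[0.717, 0.697, 0.002], [0.697, -0.717, -0.001], [0.001, 0.002, -1.0]]
boxcoords 0.1001 0.0009 0.1405
(0.06, 0, 0.145) world [ 0.5089 -0.1735  0.145 ] tool shift [-0.0401  0.0009 -0.0045]
t 5.525 pos [ 0.5366 -0.1448  0.14  ] F [-0.  -0.3  0.3] gap 0.0002103599230243166
R [[0.717, 0.697, 0.001], [0.697, -0.717, -0.001], [0.001, 0.001, -1.0]]
boxcoords 0.0999 0.0012 0.14
```

View pics/a4.png

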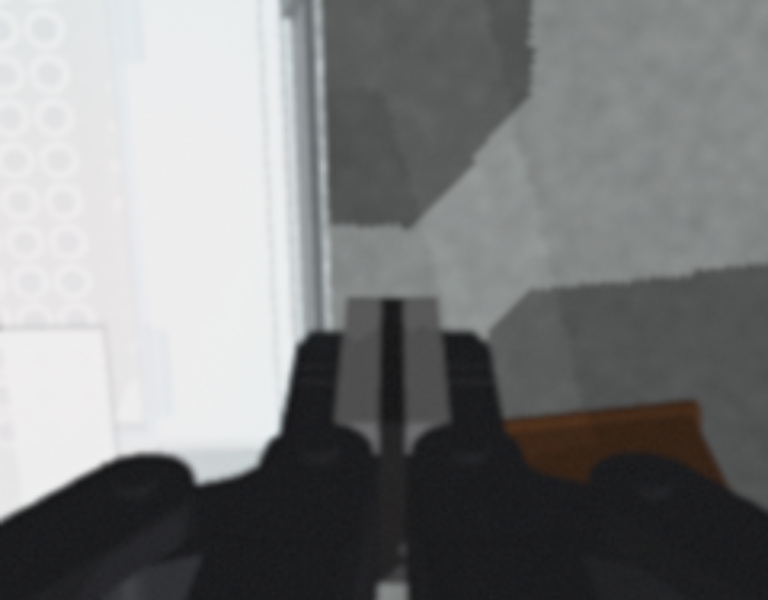

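Emit:
{"method": "arm_command", "body": {"motion": "-0.005 0 0 0 0 0 -1; -0.005 0 0 0 0 0 -1; -0.005 0 0 0 0 0 -1; -0.005 0 0 0 0 0 -1; 0 0 0 0 0 0 -1"}}

```text
time: 6.15
tool_pos: [0.5216, -0.1586, 0.1392]
tool_rot: [-2.911, -1.182, 0.0]
ft_force: [0.7, 0.5, 0.4]
finger_gap: 0.0003
```

```bash
python3 - <<'E'
from h import *
plan([(.06,0,.145)])
im=capture("scene")[:,:,::-1];w=capture("wrist")[:,:,::-1]
cv2.imwrite("pics/a5.png",np.hstack([cv2.resize(im[70:240,170:350],(400,378)),cv2.resize(w,(400,378))]))
plan([])
E
```

```text
t 6.15 pos [ 0.5216 -0.1586  0.1392] F [0.7 0.5 0.4] gap 0.0002835523799770004
R [[0.717, 0.697, -0.0], [0.697, -0.717, 0.0], [-0.0, -0.0, -1.0]]
boxcoords 0.0795 0.0018 0.1392
(0.06, 0, 0.145) world [ 0.5089 -0.1735  0.145 ] tool shift [-0.0195  0.0018 -0.0058]
t 6.25 pos [ 0.5219 -0.1584  0.1393] F [ 0.6 -0.1 -0.6] gap -0.0002474674907936154
R [[0.717, 0.697, 0.0], [0.697, -0.717, -0.0], [0.0, 0.0, -1.0]]
boxcoords 0.0799 0.0017 0.1393
```

View pics/a5.png

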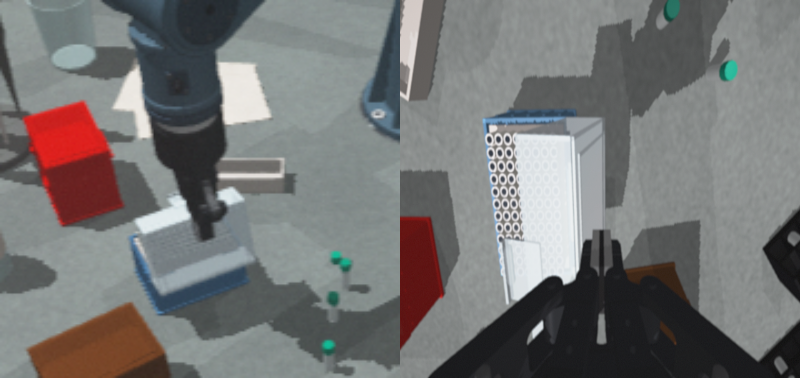

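Emit:
{"method": "arm_command", "body": {"motion": "-0.006 0 -0.001 0 0 0 -1; -0.006 0 -0.001 0 0 0 -1; -0.006 0 -0.001 0 0 0 -1; -0.006 0 -0.001 0 0 0 -1; -0.006 0 -0.001 0 0 0 -1; 0 0 0 0 0 0 -1"}}

```text
time: 7.0
tool_pos: [0.5002, -0.1797, 0.1444]
tool_rot: [2.911, 1.182, 0.0]
ft_force: [0.2, 0.2, 0.2]
finger_gap: 0.0001
```

```bash
python3 - <<'E'
from h import *
plan([(.04,0,.145)])
im=capture("scene")[:,:,::-1];w=capture("wrist")[:,:,::-1]
cv2.imwrite("pics/a6.png",np.hstack([cv2.resize(im[70:240,170:350],(400,378)),cv2.resize(w,(400,378))]))
plan([])
E
```

```text
t 7.0 pos [ 0.5002 -0.1797  0.1444] F [0.2 0.2 0.2] gap 9.687452175587128e-05
R [[0.717, 0.697, 0.0], [0.697, -0.717, -0.0], [-0.0, 0.0, -1.0]]
boxcoords 0.0495 0.0016 0.1444
(0.04, 0, 0.145) world [ 0.4945 -0.1875  0.145 ] tool shift [-0.0095  0.0016 -0.0006]
t 7.1 pos [ 0.5004 -0.1793  0.1443] F [-0.1  0.5  0.4] gap 0.0003892089287778858
R [[0.717, 0.697, 0.0], [0.697, -0.717, -0.0], [0.0, 0.0, -1.0]]
boxcoords 0.0499 0.0017 0.1443
```

View pics/a6.png

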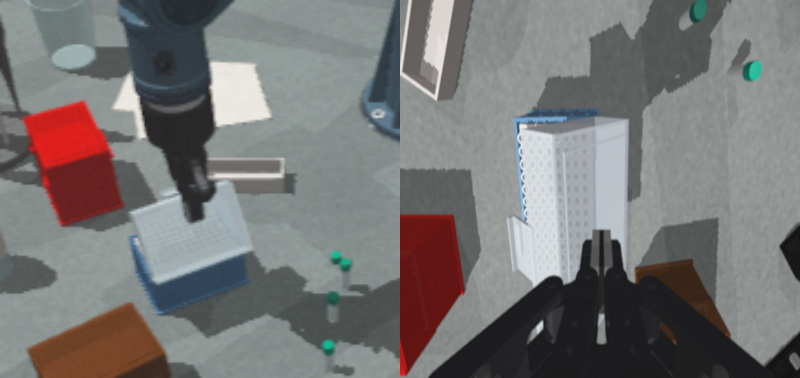

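Emit:
{"method": "arm_command", "body": {"motion": "-0.006 0 -0.001 0 0 0 -1; -0.006 0 -0.001 0 0 0 -1; -0.006 0 0 0 0 0 -1; -0.006 0 0 0 0 0 -1; -0.006 0 0 0 0 0 -1; 0 0 0 0 0 0 -1; 0 0 0 0 0 0 -1;0 0 -0.03 0 0 0 -1;0 0 -0.03 0 0 0 -1;0 0 0 0 0 0 -1;0 0 0 0 0 0 -1;0 0 0 0 0 0 -1"}}

```text
time: 8.6
tool_pos: [0.4783, -0.1996, 0.2049]
tool_rot: [-2.909, -1.182, 0.002]
ft_force: [0.0, 0.1, -0.3]
finger_gap: 0.0001
```

```bash
python3 - <<'E'
from h import *
plan([(-.038,0,.2),(-.038,0,.12)])
im=capture("scene")[:,:,::-1];w=capture("wrist")[:,:,::-1]
cv2.imwrite("pics/a7.png",np.hstack([cv2.resize(im[70:240,170:350],(400,378)),cv2.resize(w,(400,378))]))
E
```

```text
t 8.6 pos [ 0.4783 -0.1996  0.2049] F [ 0.   0.1 -0.3] gap 5.6919208757883696e-05
R [[0.716, 0.698, -0.002], [0.698, -0.716, 0.001], [-0.0, -0.002, -1.0]]
boxcoords 0.0199 0.0026 0.2049
(-0.038, 0, 0.2) world [ 0.4387 -0.2419  0.2   ] tool shift [-0.0579  0.0027  0.0049]
(-0.038, 0, 0.12) world [ 0.4387 -0.2419  0.12  ] tool shift [0.     0.0002 0.08  ]
```

View pics/a7.png

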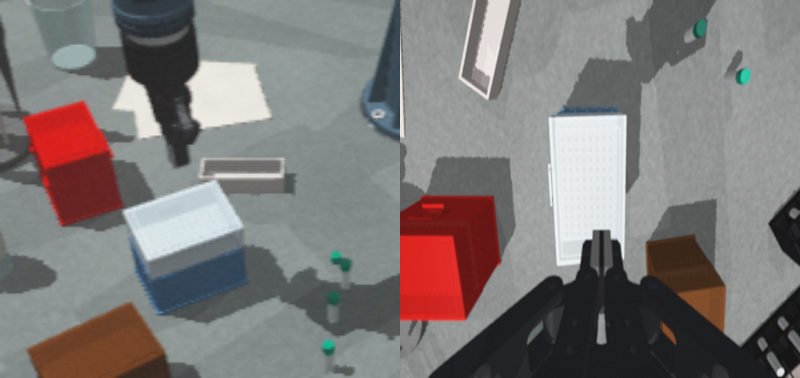

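Emit:
{"method": "arm_command", "body": {"motion": "-0.018 0.001 0 0 0 0 -1; -0.018 0.001 0 0 0 0 -1; -0.018 0 0 0 0 0 -1; 0 0 0.03 0 0 0 -1; 0 0 0.03 0 0 0 -1; 0 0 0.015 0 0 0 -1; 0 0 0 0 0 0 -1; 0 0 0 0 0 0 -1"}}

```text
time: 9.7
tool_pos: [0.4422, -0.24, 0.1324]
tool_rot: [2.909, 1.182, 0.001]
ft_force: [-0.4, -0.2, 0.0]
finger_gap: -0.0002
```

```bash
python3 - <<'E'
from h import *
plan([(-.034,0,.105)])
im=capture("scene")[:,:,::-1];w=capture("wrist")[:,:,::-1]
cv2.imwrite("pics/a8.png",np.hstack([cv2.resize(im[70:240,170:350],(400,378)),cv2.resize(w,(400,378))]))
E
```

```text
t 9.7 pos [ 0.4422 -0.24    0.1324] F [-0.4 -0.2  0. ] gap -0.00020307980799857159
R [[0.717, 0.697, 0.001], [0.697, -0.717, -0.001], [0.0, 0.002, -1.0]]
boxcoords -0.0342 -0.0011 0.1324
(-0.034, 0, 0.105) world [ 0.4415 -0.2391  0.105 ] tool shift [ 0.0002 -0.0011  0.0274]
```

View pics/a8.png

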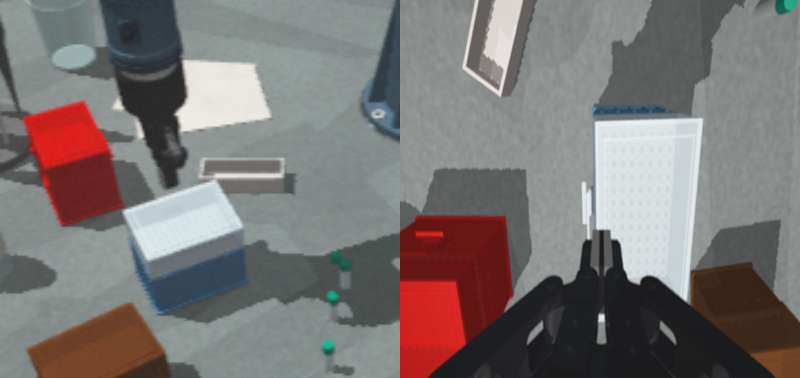

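Emit:
{"method": "arm_command", "body": {"motion": "0.005 0 0.006 0 0 0 -1; 0 0 0.004 0 0 0 -1; 0 0 0.002 0 0 0 -1; 0 0 0.002 0 0 0 -1; 0 0 0.002 0 0 0 -1; 0 0 0.002 0 0 0 -1; 0 0 0 0 0 0 -1"}}

```text
time: 10.68
tool_pos: [0.4452, -0.236, 0.1134]
tool_rot: [2.91, 1.183, -0.0]
ft_force: [0.7, -1.0, 0.8]
finger_gap: -0.0
```

Emit:
{"method": "arm_command", "body": {"motion": "0 0 0.002 0 0 0 -1; 0 0 0.002 0 0 0 -1; 0 0 0.001 0 0 0 -1; 0 0 0 0 0 0 -1"}}

```text
time: 11.18
tool_pos: [0.4455, -0.2364, 0.1087]
tool_rot: [2.909, 1.182, 0.0]
ft_force: [-1.0, -1.6, 3.3]
finger_gap: -0.0002
```

Emit:
{"method": "arm_command", "body": {"motion": "0 0 0.001 0 0 0 -1; 0 0 0.001 0 0 0 -1; 0 0 0.001 0 0 0 -1; 0 0 0 0 0 0 -1"}}

```text
time: 11.68
tool_pos: [0.4451, -0.2354, 0.1051]
tool_rot: [-2.91, -1.183, 0.0]
ft_force: [-0.7, -0.3, 0.3]
finger_gap: -0.0003
```

Emit:
{"method": "arm_command", "body": {"motion": "0 0 0.001 0 0 0 -1; 0 0 0.001 0 0 0 -1; 0 0 0 0 0 0 -1; 0 0 0 0 0 0 -1"}}

```text
time: 12.18
tool_pos: [0.4452, -0.2356, 0.1047]
tool_rot: [-2.91, -1.183, 0.0]
ft_force: [-5.9, 4.8, 16.8]
finger_gap: 0.0004
```

Emit:
{"method": "arm_command", "body": {"motion": "0 0 -0.003 0 0 0 -1; 0 0 -0.015 0 0 0 -1; 0 0 -0.04 0 0 0 -1; 0 0 -0.05 0 0 0 -1; 0 0 -0.03 0 0 0 -1; 0.04 -0.02 0 0 0 0 -1; 0.04 -0.04 0 0 0 0 -1; 0.04 -0.04 0 0 0 0 -1; 0.03 -0.04 0 0 0 0 -1; 0 -0.02 0 0 0 0 -1; 0 0 0 0 0 0 -1; 0 0 0 0 0 0 -1"}}

```text
time: 13.68
tool_pos: [0.4415, -0.0176, 0.2417]
tool_rot: [2.91, 1.181, 0.001]
ft_force: [-0.8, -0.2, 0.1]
finger_gap: 0.0005
```

```bash
python3 - <<'E'
from h import *
plan([])
im=capture("scene")[:,:,::-1].copy();t=capture("top")[:,:,::-1].copy()
P=[(-.044,-.062,.105),(-.044,.062,.105),(.044,.062,.105),(.044,-.062,.105)]
B=[(-.044,-.062,0),(-.044,.062,0),(.044,.062,0),(.044,-.062,0)]
out=[]
for a,n,o in((im,"scene",(170,130)),(t,"top",(290,110))):
    z=cv2.resize(a[o[1]:o[1]+160,o[0]:o[0]+160],(400,400),interpolation=cv2.INTER_CUBIC)
    y=z.copy()
    for L in(P,B): cv2.polylines(y,[((proj(calibration(n),box2w(Q,L))-o)*2.5).astype(int)],True,(0,255,255),1)
    out.append(np.vstack([z,y])[:,:])
cv2.imwrite("pics/b1.png",cv2.resize(np.hstack(out),(600,600)))
cv2.imwrite("pics/b2.png",im);cv2.imwrite("pics/b3.png",t)
E
```

```text
t 13.675 pos [ 0.4415 -0.0176  0.2417] F [-0.8 -0.2  0.1] gap 0.0004823658519867182
R [[0.717, 0.697, 0.001], [0.697, -0.717, -0.001], [0.0, 0.001, -1.0]]
boxcoords 0.1206 0.1587 0.2417
```

View pics/b1.png

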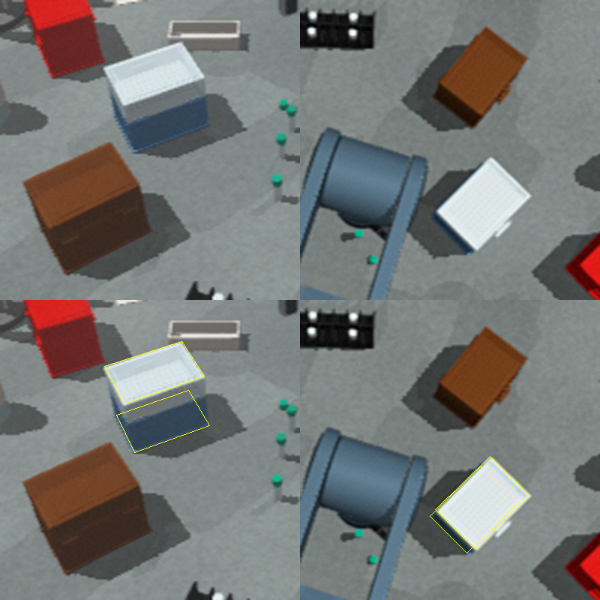

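View pics/b2.png

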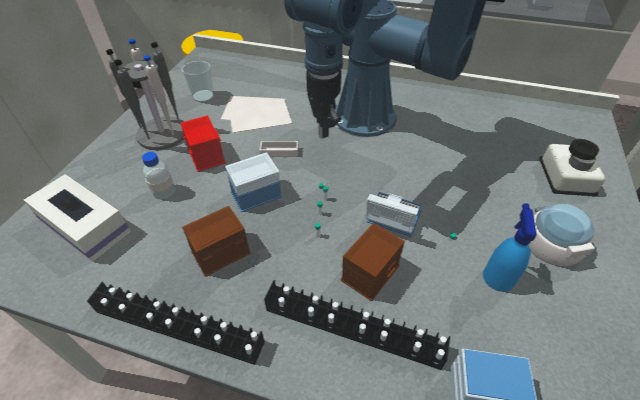

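The lid is flat and shut: its outline matches the 105 mm model at scene (255,178). The box is on its spot, the low box at (393,212) is open, the vials are standing, and the hand is clear. Handing in.

```bash
python3 -c "
from cell import *
print(close_job())"
```

```text
the job is handed in; nothing more can be done
None
```

The tall box is closed. I pushed its lid over with the shut fingertips from behind until it fell onto the catch. I then pressed the front edge down until the catch snapped, drew the hand clear and handed the job in at about 14 s.

- **Lid shut:** the resistance rose to about 3 N, dropped to about 0, then stopped hard at about 17 N with the fingertip at 104.7 mm. The lid's shut height is 105 mm. In the last pictures its outline matches the shut-lid model at that height.
- **Box position:** in the last pictures the box stands where it was, to within the few millimetres my fit can resolve. I did not measure the shift as a number.
- **Other things:** in the last scene picture the low box is still open, and the vials, caps and bottles show no change. I judged these by eye only.
- **Readings that disagreed:**
  - While approaching the lid, one reading showed about 10 N. It vanished in the next reading, so I took it as a motion transient.
  - Before pressing, the wrist view put the lid's front edge about 5 mm nearer the finger than my fit did, so I moved 5 mm inward.

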